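Gauge the gap of a sprung gel-plate clamp with a spacer blade

TASK

Take the orange-handled spacer blade out of its white rack and slide it straight down, upright, into the gap between the white and the green plate of the blue gel-plate clamp until it drags snugly on both plates (a push of about 6 N), without jamming it in. Finish still holding the blade by its handle, still at that depth, so that a colleague can lock the clamp; do not let go. Leave the grey-handled blade in the rack and everything else on the bench where it stands.

Things in the scene. Friction and masses are not known exactly. Their poses are not given: they have to be found in the camera images.
- blade_grip (a point): centre of the orange handle of the spacer blade, the place to grip it: a block 18 (own x) by 36 (own y) by 45 mm high (z up), black band near its top. Under it is a flat steel blade 3 mm thick (x), 30 mm wide (y), 70 mm long. At the start it stands upright in one of the rack's two slots, the handle's underside (22.5 mm below this point) on the rack's top; it lifts straight out.
- blade_tip (a point): middle of the steel blade's lower end, 92.5 mm under blade_grip; same axes. Hidden in the rack's slot at the start.
- blade: the orange-handled spacer blade, about 90 g; its origin is the middle of the handle's underside (the top of the steel blade), same axes as blade_grip.
- rack: white plastic rack, fixed, 70 mm (own x) by 170 mm (own y) by 75 mm high; origin at the centre of its underside. Two slots 6 by 34 mm and 72 mm deep open in its top, at own y = -40 and +40 mm, long along own y; one holds the orange blade, the other the grey one. The blades' axes at the start are those of the rack.
- stand: gel-plate clamp: fixed blue base 150 mm (own x) by 160 mm (own y), origin at the centre of its underside, with a blue end post 100 mm high and 50 mm wide at each end (inner faces at y = -61 and +61 mm). Between them stand the white plate (-x side) and the green plate (+x side), 100 mm long in y; a brass screw head sits behind the green one.
- mouth (a point): middle of the gap's mouth, level with the plates' top edges, 106.5 mm above the table; x across the gap, y along it, z up. The mouth is 22 mm wide and funnels in over 11.5 mm of depth to 5.5 to 7.5 mm (differs from run to run), then narrows by 0.15 mm per mm for 38 mm more. The blade touches both plates first at 28 to 42 mm below the mouth. This point moves with the plates.
- white_plate: white ceramic plate of the clamp, on the -x side of the gap. Both plates float together up to 6 mm either way across the gap on a soft spring (0.4 N per mm), so they centre themselves on the blade. Origin under the clamp's centre, at table height, axes as stand.
- green_plate: green plate of the clamp, on the +x side of the gap, sprung towards the white one (8 N per mm): after first touch each mm of depth adds about 0.6 N of squeeze, and the push down on the blade is 1 to 2.5 times the squeeze. Snug is a squeeze of 1.5 to 9 N. Origin and axes as white_plate, shifted by under 1 mm in x.
- spare: grey-handled spare blade of the same shape as the orange one, in the other slot of the rack; to be left there. Origin in the middle of the handle's underside.
- tip_box: yellow pipette-tip box full of yellow tips, 85 by 120 mm, 62 mm high, loose; bystander. Origin at the centre of its underside.
- buffer: closed clear bottle with blue cap, 60 mm across, 130 mm high, loose; bystander. Origin at the centre of its underside.
- beaker: glass beaker, 70 mm across, 85 mm high, loose; bystander. Origin at the centre of its underside.
- tube_tray: white divided tray, 100 by 140 by 30 mm high, loose; bystander. Origin at the centre of its underside.
- tube_rack: blue tube rack with purple-capped tubes, 85 by 200 mm, 95 mm high, loose; bystander. Origin at the centre of its underside.
- pipette: grey and white hand pipette lying flat, about 210 mm long, 20 mm high, loose; bystander. Origin under its middle.
Things that resemble listed ones, but are neither listed nor needed, are in the scene too. What is shaped like the stand but brown or purple is not meant. Of the things shaped like the blade, the orange one is meant.

How it is judged:
By the outcome, as a careful person would: the job done as asked, in the order asked, and still so for the second after the job is handed in, while the arm keeps its last pose, push and grip.
It also fails if it takes over 45 s, if anything falls off the work surface, if the arm or the gripper's body presses on something with over 40 N, if the wrist force passes 120 N, or if a joint passes its speed limit or range.

ROBOT

A 6-joint arm with a two-finger parallel gripper is mounted at the origin on the work surface. World frame = base frame: x ahead of the robot, y to its left, z up, the work surface at z = 0. Lengths are in m, angles in rad, forces in N, time in s.
With the tool pointing down it reaches from about 0.375 to 0.825 m from the base axis. Payload 5.5 kg.
Tool frame: the origin (TCP) lies midway between the tips of the shut fingers; the grasp point (between the pads) lies 19 mm behind it; z points along the fingers, y is the line along which they close (so a half turn about z gives the same grasp; the last joint's range is limited). The gripper opens to 85 mm and grips with 20 to 120 N. Pads are 22 mm wide; open, the fingers measure 114 mm over their backs; the gripper's body (76 mm by 85 mm) begins 54 mm behind the grasp point. The pads swing forward as they close: fully open they stand 13 mm farther back than shut.
Start: joints at [-1.315, 0.314, -0.047, 1.21, 0, 1.571], TCP at [0.152, -0.58, 0.231] pointing down, gripper open.
Joint ranges: [-2.67, 2.67], [-0.69, 1.73], [-1.03, 1.25], [-2.08, 2.16], [-1.42, 1.45], [-3.14, 3.14]. Speed limits (rad/s): [2.39, 2.39, 3.01, 3.14, 3.14, 3.14].

INTERFACE

Orientations are given as a unit quaternion [w, x, y, z].
In Python, from rig import robot gives the robot as it stands.
- The arm moves only by the tool step_arm, never from a script. Its arguments are lists of equal length, an entry for each row: "translation": the shift along the tool's x, y, z in cm, a list of three; "rotation": the turn, a rotation vector about the tool's x, y, z in degrees, a list of three; "claw": the opening, from -1 (shut) to 1 (fully open), so that 0 is half open. A call has 1 to 5 rows; each row is the pose to reach, as a shift and turn from the pose commanded when the call began, along the tool's axes at that moment; what a row does not reach only later rows make up. A row lasts 1/10 s, in which the tool goes at most 50 mm and 8.59 degrees, less where a joint would pass 70% of its speed; a pose out of reach is approached as far as the arm can. A call with a gripper value outside its range is refused whole. The fingers move at their own pace and stop on an object; "newtons" is the grip in N (left out, the last holds). Time passes only in rows, so rows that repeat a pose let the fingers close. It gives the time, the measured TCP pose, the force, the opening and the grip force at its end, in the units of the state.
- robot.sense(): the state, without advancing time (a new reading comes with each control period).
- robot.grab_frame(name): name is "scene" or "side" or "wrist"; returns (picture, depth): 480x640x3 uint8, red, green, blue; 480x640 float32, m along the optical axis (not along the pixel's ray), 0 where there is no reading.
- robot.camera_model(name): a dict with "vfov" (degrees; the focal length in pixels is half the picture's height over the tangent of half this angle, whatever the lens; pixels are square), "cx", "cy" (the principal point, pixels), "R" (3x3) and "t" (3): a world point X has camera coordinates R X + t. Camera axes: x right, y down, z forward; pixel columns grow to the right and rows downward; lengths in m; the calibration is good to about 2 mm. A picture is of the moment at which its call begins: read the wrist's pose just before it. camera_model takes no time and is no camera call; for the wrist camera it gives the pose at the moment of the call.
- robot.hand_in(): hands the job in; it is judged then, once.
The state is a dict: "clock": time; "q": joint angles; "joint_velocities": joint speeds; "joint_torque": joint torques, N m; "ee_pos": TCP position; "orientation": TCP orientation; "wrist_force": force on the tool from outside, world axes, zero at the start; "ft_torque": the same for the moment, N m; "width": finger opening in m; "grip_force": force on a finger pad.
Only numpy, scipy, OpenCV 4.12 (cv2) and the standard library are available. Lean on these libraries where they do the work, as an engineer would, in place of code of your own. Each camera call takes 0.05 s, during which the arm holds its last target. There are 200 camera calls.

## Working session

There is one attempt and no reset: what is moved stays moved. The work goes in short steps, Python scripts to look and compute and a tool call to move; the robot and the scene stay as the last step left them, time stands still between calls to the robot, and variables do not carry over. Pictures are saved under pics/ and viewed, at most 10 in all, crops included, and the job is handed in when it is done.

Besides the shell and the picture viewer there is one more tool, called by a JSON object that holds its "fn" and its "kwargs". step_arm: Moves the arm, as the interface text tells. Its arguments: {"type":"object","properties":{"translation":{"type":"array","items":{"type":"array","items":{"type":"number"}}},"rotation":{"type":"array","items":{"type":"array","items":{"type":"number"}}},"claw":{"type":"array","items":{"type":"number"}},"newtons":{"type":"number"}},"required":["translation","rotation","claw"]}

```bash
mkdir -p pics; cat > h.py <<'E'
from rig import robot
import numpy as np, cv2
def grab(n):
    m=robot.camera_model(n); im,d=robot.grab_frame(n); return im,d,m
def cloud(d,m):
    f=240/np.tan(np.radians(m["vfov"])/2); v,u=np.mgrid[:480,:640]
    c=np.stack([(u-m["cx"])/f*d,(v-m["cy"])/f*d,d],-1)
    return (c-np.array(m["t"]))@np.array(m["R"])
E
python3 - <<'E'
from h import *
print(robot.sense())
for n in ["scene","side"]:
    im,d,m=grab(n); cv2.imwrite(f"pics/{n}0.png",im[...,::-1]); np.savez(f"{n}0.npz",im=im,P=cloud(d,m),d=d); print(m)
E
```

```text
{'clock': 0.0, 'q': array([-1.31499712e+00,  3.14230953e-01, -4.80779890e-02,  1.21019490e+00,
       -1.23480681e-05,  1.57077607e+00]), 'joint_velocities': array([-0.00017088, -0.0002971 ,  0.00026637,  0.00171483,  0.00078433,
        0.00145575]), 'joint_torque': array([-2.77660060e-03, -5.39587283e+01,  3.39749980e+01,  1.92410935e-02,
       -1.17227792e-04, -6.90614126e-07]), 'ee_pos': array([ 0.15166131, -0.57991978,  0.23043209]), 'orientation': array([-8.45998141e-04,  9.91830335e-01,  1.27561188e-01, -1.15012879e-04]), 'wrist_force': array([-0.46061978, -0.0144059 ,  0.41069417]), 'ft_torque': array([-0.02575832, -0.02384842,  0.00226952]), 'grip_force': 0.0, 'width': 0.08539977905682988}
{'vfov': 57.57535445205305, 'cx': 318.9889901425694, 'cy': 241.5110368317153, 'R': array([[-0.33395862,  0.94258464, -0.00241585],
       [ 0.6828958 ,  0.2401824 , -0.6899027 ],
       [-0.64971144, -0.23204873, -0.72389808]]), 't': array([ 0.14367691, -0.29171775,  1.42310233])}
{'vfov': 47.97481380629347, 'cx': 313.4982095542499, 'cy': 239.09748037608276, 'R': array([[-0.81592285, -0.57815542,  0.0024909 ],
       [-0.38120713,  0.53473007, -0.75415176],
       [ 0.43468497, -0.61627921, -0.65669545]]), 't': array([0.42326998, 0.25345325, 1.19018211])}
```

View pics/scene0.png

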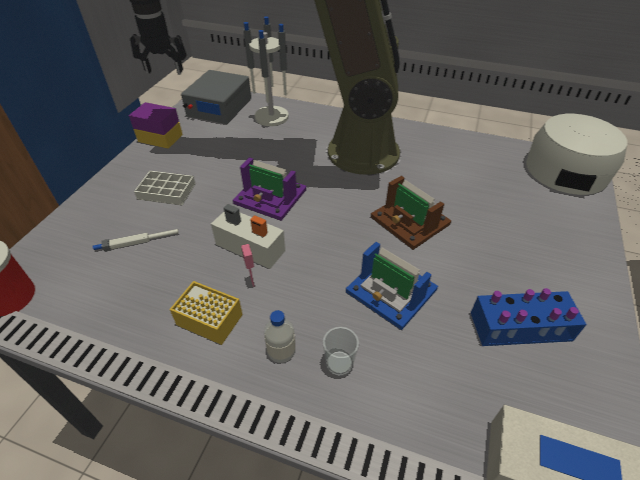

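View pics/side0.png

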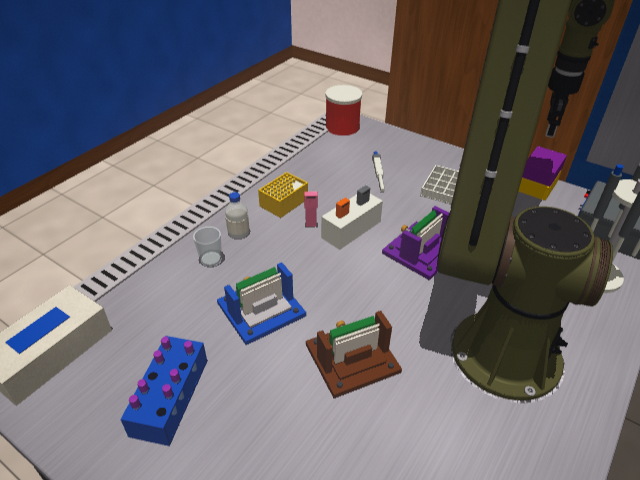

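The scene view shows the orange handle at about (259,226) with the grey one at (232,214), and the blue clamp around (393,282) with the green plate toward the camera. In the side view they are at (343,207) and (262,300). A pink decoy stands close to the rack.

```bash
python3 - <<'E'
from h import *
def rect(p): 
    (c,s,a)=cv2.minAreaRect((p[:,:2]*1000).astype(np.float32)); return np.round(c,1),np.round(s,1),round(a,1)
out={}
for n in ["scene","side"]:
    z=np.load(f"{n}0.npz"); P=z["P"]; hsv=cv2.cvtColor(z["im"],cv2.COLOR_RGB2HSV).astype(int); H,S,V=hsv[...,0],hsv[...,1],hsv[...,2]
    ok=z["d"]>0
    bx={"scene":{"h":(215,240,245,275),"st":(240,325,340,440),"rk":(200,265,205,290)},"side":{"h":(195,222,330,354),"st":(255,345,212,312),"rk":(180,250,315,385)}}[n]
    def sel(k,mask):
        a,b,c,d=bx[k]; q=np.zeros_like(ok); q[a:b,c:d]=1; p=P[q&mask&ok]; return p
    o=sel("h",(S>150)&((H<14))&(V>60))
    print(n,"orange",len(o),o.mean(0),o.min(0),o.max(0)); t=o[o[:,2]>o[:,2].max()-.01]; print(" top",len(t),t.mean(0),rect(t))
    r=sel("rk",(S<60)); r=r[(abs(r[:,2]-.075)<.004)]; print(" racktop",len(r),r.mean(0),rect(r))
    b=sel("st",(S>130)&(H>100)&(H<125)); 
    t=b[(abs(b[:,2]-.1)<.006)]; print(" posts",len(t),t.mean(0),rect(t))
    t=b[(b[:,2]>.005)]; print(" blue all",len(t),rect(t), t[:,2].max())
    g=sel("st",(S>90)&(H>45)&(H<85)); print(" green",len(g),g.mean(0),g[:,2].max()); t=g[g[:,2]>.1025]; print("  top",len(t),t.mean(0),rect(t))
    w=sel("st",(S<60)); t=w[w[:,2]>.1025]; print(" white top",len(t),t.mean(0) if len(t) else 0,rect(t) if len(t) else 0)
E
```

```text
scene orange 234 [ 0.52084583 -0.1192422   0.10563392] [ 0.5047667  -0.1394646   0.07845803] [ 0.52841204 -0.10470778  0.12378567]
 top 93 [ 0.5176554  -0.12130781  0.11966124] (array([ 516.4, -123.5]), array([35. , 19.5]), 79.2)
 racktop 1017 [ 0.51797614 -0.15571492  0.07537421] (array([ 507.3, -163.2]), array([172.2,  74.6]), 80.2)
 posts 231 [0.52834586 0.21962449 0.09963398] (array([524. , 213.3]), array([149. ,  50.7]), 68.3)
 blue all 1878 (array([524.7, 212.8]), array([159.2, 152. ]), 68.2) 0.10345264417828144
 green 912 [0.53882677 0.21098597 0.07505413] 0.10866829984109581
  top 83 [0.53639773 0.21100563 0.10555958] (array([535.9, 208.9]), array([96.8,  4.9]), 68.0)
 white top 130 [0.51425078 0.21602694 0.10503851] (array([512.2, 201.8]), array([126.4,  25.6]), 80.0)
side orange 200 [ 0.51140248 -0.11888827  0.10354777] [ 5.00526867e-01 -2.76629766e-01 -4.21004357e-04] [ 0.60681782 -0.09915589  0.12499826]
 top 67 [ 0.5116775  -0.12043822  0.11987111] (array([ 514.7, -121.1]), array([39., 24.]), 74.3)
 racktop 729 [ 0.49881508 -0.14897799  0.07522888] (array([ 522.9, -165.1]), array([177.3, 111.1]), 79.8)
 posts 233 [0.52011116 0.21850075 0.09944018] (array([520.1, 214.4]), array([151. ,  53.2]), 68.9)
 blue all 1921 (array([524.7, 213. ]), array([161.1, 162.8]), 68.8) 0.1047622115580816
 green 327 [0.53335032 0.21355195 0.0949793 ] 0.10999231817476934
  top 116 [0.53134535 0.21331437 0.10523986] (array([528.1, 210.7]), array([99.7, 12.2]), 68.7)
 white top 81 [0.5097224  0.21916429 0.10564768] (array([509.1, 218.5]), array([99. ,  6.7]), 68.0)
```

```bash
cat >> h.py <<'E'
from scipy.spatial.transform import Rotation as R
def plan(pos,yaw_tx,n=1,start=None):
    "per-call shift (cm) and turn (deg), tool pointing down, tool x at world yaw_tx"
    s=robot.sense(); q=s["orientation"]; A=R.from_quat(np.r_[q[1:],q[0]]); p=s["ee_pos"]
    c,si=np.cos(np.radians(yaw_tx)),np.sin(np.radians(yaw_tx))
    B=R.from_matrix(np.array([[c,si,0],[si,-c,0],[0,0,-1.]]).T); rv=(A.inv()*B).as_rotvec()
    for i in range(n):
        Ai=A*R.from_rotvec(rv*i/n)
        print("t",np.round(Ai.inv().apply((np.array(pos)-p)/n)*100,2),"r",np.round(np.degrees(rv/n),2))
E
python3 -c "
from h import *
plan([.5155,-.1225,.23],80,3)"
```

```text
t [ 15.59 -11.68   0.04] r [-3.000e-02 -2.000e-02 -2.178e+01]
t [18.81 -5.06  0.03] r [-3.000e-02 -2.000e-02 -2.178e+01]
t [19.35  2.28  0.02] r [-3.000e-02 -2.000e-02 -2.178e+01]
```

{"fn": "step_arm", "kwargs": {"translation": [[3.1,-2.3,0],[6.2,-4.7,0],[9.3,-7.0,0],[12.5,-9.3,0],[15.6,-11.7,0]], "rotation": [[0,0,-4.4],[0,0,-8.7],[0,0,-13.1],[0,0,-17.4],[0,0,-21.8]], "claw": [1,1,1,1,1]}}

```text
clock: 0.6
ee_pos: [0.2738, -0.4263, 0.2309]
orientation: [-0.0, 0.949, 0.314, 0.0]
wrist_force: [-0.0, -0.1, -0.4]
width: 0.0853
grip_force: 0.0
```

{"fn": "step_arm", "kwargs": {"translation": [[3.8,-1.0,0],[7.5,-2.0,0],[11.3,-3.0,0],[15.0,-4.0,0],[18.8,-5.1,0]], "rotation": [[0,0,-4.4],[0,0,-8.7],[0,0,-13.1],[0,0,-17.4],[0,0,-21.8]], "claw": [1,1,1,1,1]}}

```text
clock: 1.1
ee_pos: [0.3946, -0.2737, 0.2311]
orientation: [-0.0, 0.873, 0.488, -0.0]
wrist_force: [1.1, 0.1, -0.2]
width: 0.0853
grip_force: 0.0
```

{"fn": "step_arm", "kwargs": {"translation": [[4.8,0.5,0],[9.7,1.1,0],[14.5,1.7,0],[19.3,2.3,0],[19.3,2.3,0]], "rotation": [[0,0,-5.4],[0,0,-10.9],[0,0,-16.3],[0,0,-21.8],[0,0,-21.8]], "claw": [1,1,1,1,1]}}

```text
clock: 1.6
ee_pos: [0.5179, -0.1187, 0.2307]
orientation: [-0.0, 0.763, 0.646, 0.001]
wrist_force: [-0.7, -0.4, 0.2]
width: 0.0856
grip_force: 0.0
```

Above the handle; one wrist look.

```bash
python3 - <<'E'
from h import *
im,d,m=grab("wrist"); cv2.imwrite("pics/w1.png",im[...,::-1]); P=cloud(d,m)
hsv=cv2.cvtColor(im,cv2.COLOR_RGB2HSV).astype(int); H,S,V=hsv[...,0],hsv[...,1],hsv[...,2]
k=(S>130)&(H<14)&(V>60)&(P[...,2]>.07)&(P[...,2]<.13)&(d>0)
p=P[k]; print(len(p),p.min(0),p.max(0))
k2=(P[...,2]>.112)&(P[...,2]<.128)&(d>0)&(np.linalg.norm(P[...,:2]-[.5155,-.1225],axis=-1)<.035)
p=P[k2]; print("top",len(p),p.mean(0),cv2.minAreaRect((p[:,:2]*1000).astype(np.float32)))
k3=(abs(P[...,2]-.075)<.004)&(S<60)&(d>0)&(np.linalg.norm(P[...,:2]-[.507,-.163],axis=-1)<.11)
p=P[k3]; print("rack",len(p),cv2.minAreaRect((p[:,:2]*1000).astype(np.float32)))
print(robot.sense()["ee_pos"])
E
```

```text
1033 [ 0.50340853 -0.14026754  0.080834  ] [ 0.52503876 -0.10338212  0.12210187]
top 1032 [ 0.51412771 -0.12076911  0.11902563] ((513.9435424804688, -122.01478576660156), (35.74578857421875, 18.429729461669922), 79.90817260742188)
rack 10189 ((524.708984375, -164.70654296875), (170.33123779296875, 108.17475128173828), 80.12532043457031)
[ 0.51621223 -0.12072064  0.23066434]
```

View pics/w1.png

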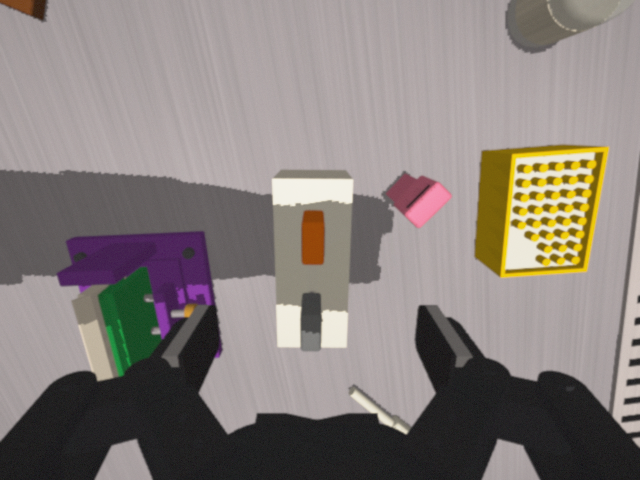

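The wrist view shows the orange handle at (313,237) with its thin side along the closing direction. The pink decoy at (420,200) is close to the right finger, so I'll go down half open.

```bash
python3 -c "
from h import *
plan([.514,-.122,.085],80,1)"
```

```text
t [-0.17 -0.18 14.57] r [-0.05 -0.01  0.32]
```

{"fn": "step_arm", "kwargs": {"translation": [[-0.2,-0.2,0],[-0.2,-0.2,2.0],[-0.2,-0.2,4.0],[-0.2,-0.2,6.0],[-0.2,-0.2,8.0]], "rotation": [[0,0,0.3],[0,0,0.3],[0,0,0.3],[0,0,0.3],[0,0,0.3]], "claw": [0,0,0,0,0], "newtons": 40}}

```text
clock: 2.15
ee_pos: [0.5115, -0.1263, 0.1506]
orientation: [0.0, 0.769, 0.64, -0.0]
wrist_force: [-0.3, -0.1, 0.6]
width: 0.0427
grip_force: 0.0
```

{"fn": "step_arm", "kwargs": {"translation": [[0,0,2.0],[0,0,4.0],[0,0,5.5],[0,0,6.5],[0,0,6.5]], "rotation": [[0,0,0],[0,0,0],[0,0,0],[0,0,0],[0,0,0]], "claw": [0,0,0,0,0]}}

```text
clock: 2.65
ee_pos: [0.511, -0.1255, 0.0851]
orientation: [-0.001, 0.768, 0.64, -0.001]
wrist_force: [-0.2, 0.0, 0.2]
width: 0.0429
grip_force: 0.0
```

```bash
python3 - <<'E'
from h import *
im,d,m=grab("wrist"); cv2.imwrite("pics/w2.png",im[...,::-1]); s=robot.sense(); print(s["ee_pos"],s["orientation"],s["wrist_force"],s["width"])
E
```

```text
[ 0.51185285 -0.12546863  0.08609945] [-4.17793803e-04  7.68002947e-01  6.40446051e-01 -3.92791756e-04] [ 0.32021253  0.27284938 -0.29369827] 0.042815161805180586
```

View pics/w2.png

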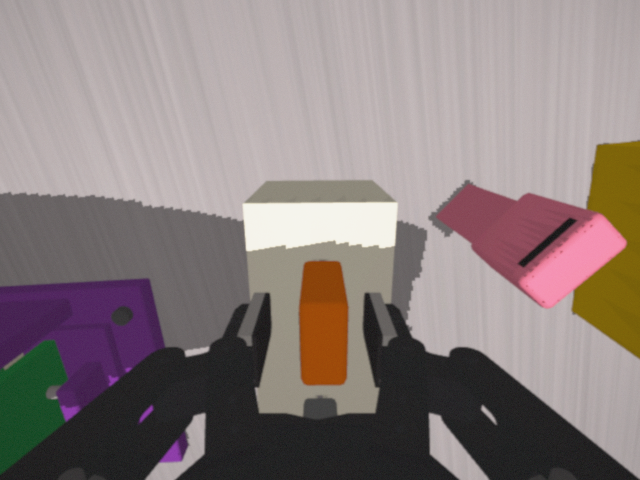

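The fingers straddle the handle (324,325); it sits about 2 mm right and 4 mm ahead of the pad centre. I'll shift by that and close.

{"fn": "step_arm", "kwargs": {"translation": [[0.4,0.2,0.1],[0.4,0.2,0.1],[0.4,0.2,0.1],[0.4,0.2,0.1],[0.4,0.2,0.1]], "rotation": [[0,0,-0.3],[0,0,-0.3],[0,0,-0.3],[0,0,-0.3],[0,0,-0.3]], "claw": [0,0,-1,-1,-1], "newtons": 60}}

```text
clock: 3.2
ee_pos: [0.5153, -0.1209, 0.0859]
orientation: [-0.0, 0.766, 0.643, -0.0]
wrist_force: [-2.1, 1.0, 5.2]
width: 0.0171
grip_force: 59.2
```

{"fn": "step_arm", "kwargs": {"translation": [[0,0,0],[0,0,0],[0,0,0]], "rotation": [[0,0,0],[0,0,0],[0,0,0]], "claw": [-1,-1,-1]}}

```text
clock: 3.5
ee_pos: [0.5153, -0.121, 0.0859]
orientation: [-0.0, 0.766, 0.643, -0.0]
wrist_force: [-2.3, 0.6, 5.2]
width: 0.0174
grip_force: 59.2
```

```bash
python3 - <<'E'
from h import *
s=robot.sense(); print(s["ee_pos"],s["orientation"],s["wrist_force"],s["width"],s["grip_force"])
E
```

```text
[ 0.51532874 -0.12098027  0.085906  ] [-1.07265013e-05  7.65675815e-01  6.43226667e-01 -2.63710316e-05] [-2.26032798  0.61521529  5.15328333] 0.01741491194545065 59.185776114463806
```

{"fn": "step_arm", "kwargs": {"translation": [[0,0,-1],[0,0,-3],[0,0,-6],[0,0,-9],[0,0,-12]], "rotation": [[0,0,0],[0,0,0],[0,0,0],[0,0,0],[0,0,0]], "claw": [-1,-1,-1,-1,-1]}}

```text
clock: 4.0
ee_pos: [0.5154, -0.121, 0.2071]
orientation: [0.0, 0.766, 0.643, 0.0]
wrist_force: [0.9, 0.1, -0.8]
width: 0.0172
grip_force: 58.5
```

{"fn": "step_arm", "kwargs": {"translation": [[0,0,-2],[0,0,-3],[0,0,-3]], "rotation": [[0,0,0],[0,0,0],[0,0,0]], "claw": [-1,-1,-1]}}

```text
clock: 4.3
ee_pos: [0.5164, -0.1213, 0.2369]
orientation: [0.001, 0.766, 0.643, 0.001]
wrist_force: [0.1, 0.3, -0.8]
width: 0.0172
grip_force: 58.5
```

```bash
python3 - <<'E'
from h import *
s=robot.sense(); print(s["ee_pos"],s["wrist_force"],s["width"],s["grip_force"])
# mouth estimate: stand (524.7,213), long axis 68.4 deg
plan([.5247,.213,.235],68.4,2)
E
```

```text
[ 0.51641784 -0.12126118  0.2368786 ] [ 0.12429593  0.25461253 -0.79646184] 0.017225117451094684 58.525882959365845
t [16.53 -2.48  0.08] r [ 0.08 -0.    5.83]
t [16.2  -4.14  0.09] r [ 0.08 -0.    5.83]
```

{"fn": "step_arm", "kwargs": {"translation": [[3.3,-0.5,0],[6.6,-1.0,0],[9.9,-1.5,0],[13.2,-2.0,0],[16.5,-2.5,0]], "rotation": [[0,0,1.2],[0,0,2.3],[0,0,3.5],[0,0,4.7],[0,0,5.8]], "claw": [-1,-1,-1,-1,-1]}}

```text
clock: 4.8
ee_pos: [0.5184, 0.0469, 0.2337]
orientation: [-0.001, 0.798, 0.603, -0.001]
wrist_force: [1.1, 0.0, -0.9]
width: 0.017
grip_force: 58.5
```

{"fn": "step_arm", "kwargs": {"translation": [[4.0,-1.0,0],[8.0,-2.0,0],[12.0,-3.1,0],[16.2,-4.1,0],[16.2,-4.1,0]], "rotation": [[0,0,1.5],[0,0,2.9],[0,0,4.4],[0,0,5.8],[0,0,5.8]], "claw": [-1,-1,-1,-1,-1]}}

```text
clock: 5.3
ee_pos: [0.523, 0.2172, 0.2334]
orientation: [-0.001, 0.825, 0.565, -0.001]
wrist_force: [-0.1, -0.5, -0.7]
width: 0.0176
grip_force: 58.5
```

```bash
cat > m.py <<'E'
import sys
from h import *
tag=sys.argv[1]
s=robot.sense(); print(s["ee_pos"],s["orientation"],s["wrist_force"])
c=np.array([.5247,.213]); ex=np.array([np.cos(np.radians(-21.6)),np.sin(np.radians(-21.6))]); ey=np.array([-ex[1],ex[0]])
for n in ["scene","side","wrist"]:
    im,d,m=grab(n); P=cloud(d,m); np.savez(f"{n}{tag}.npz",im=im,P=P,d=d); cv2.imwrite(f"pics/{n}{tag}.png",im[...,::-1])
    hsv=cv2.cvtColor(im,cv2.COLOR_RGB2HSV).astype(int); H,S,V=hsv[...,0],hsv[...,1],hsv[...,2]
    r=P[...,:2]-c; L=np.stack([r@ex,r@ey,P[...,2]],-1)*1000; near=(d>0)&(abs(L[...,0])<90)&(abs(L[...,1])<95)
    def rep(k,p,minn=15):
        if len(p)<minn: print(n,k,len(p));return
        q=np.percentile(p,[3,50,97],axis=0).round(1); a=np.degrees(np.polyfit(p[:,1],p[:,0],1)[0]); print(n,k,len(p),"x",q[:,0],"y",q[:,1],"z",q[:,2],"yaw",round(-a,1))
    g=near&(S>90)&(H>45)&(H<85)&(L[...,2]>102); rep("green",L[g])
    w=near&(S<60)&(V>90)&(L[...,2]>102)&(L[...,2]<110)&(abs(L[...,1])<52); rep("white",L[w])
    b=near&(S>130)&(H>100)&(H<125)&(abs(L[...,2]-100)<3); rep("post-",L[b&(L[...,1]<0)]); rep("post+",L[b&(L[...,1]>0)])
    o=near&(S>130)&(H<14)&(V>50)&(L[...,2]>140)&(abs(L[...,0])<50); rep("orange",L[o])
    st=near&(S<70)&(L[...,2]>150)&(L[...,2]<212)&(abs(L[...,0])<25)&(abs(L[...,1])<25); rep("steel",L[st])
E
python3 m.py 1
```

```text
[0.5230161  0.21718717 0.23337109] [-1.05365533e-03  8.25375890e-01  5.64582329e-01 -5.69070509e-04] [-0.05606857 -0.45535067 -0.67442759]
scene green 84 x [ 9.2 12.  26.7] y [-44.9   2.3  46.5] z [103.2 105.7 224.5] yaw -0.0
scene white 138 x [-15.3 -10.8  -7. ] y [-46.2   3.   45.6] z [102.2 104.5 108.1] yaw -0.8
scene post- 93 x [-24.7   1.5  22.9] y [-73.4 -66.6 -61.3] z [ 97.6  99.9 102.2] yaw -10.0
scene post+ 112 x [-24.1   0.   23.2] y [61.7 68.5 73.9] z [ 97.7 100.3 102.7] yaw -6.5
scene orange 153 x [-9.1  4.6 21. ] y [-14.4  16.5  18.8] z [225.8 248.7 295. ] yaw 21.3
scene steel 266 x [-2.9 -0.9  1.2] y [-12.8   1.3  14.9] z [155.7 183.2 209.9] yaw 0.5
side green 112 x [ 2.4  6.2 10.4] y [-44.8   4.1  46. ] z [102.5 104.7 108.2] yaw -0.2
side white 82 x [-18.7 -16.1 -12.9] y [-46.8   3.7  45.8] z [102.7 105.4 108.7] yaw -0.3
side post- 88 x [-29.6  -6.6  17.9] y [-74.4 -67.8 -61.3] z [ 97.4  99.7 102.4] yaw 6.5
side post+ 97 x [-27.1  -4.4  19.3] y [60.9 67.4 74.2] z [ 97.3 100.1 102.6] yaw 13.4
side orange 149 x [-17.4  -9.8   4.7] y [-17.3  13.1  16.9] z [225.5 245.2 269.9] yaw -9.6
side steel 263 x [-7.6 -4.8 -1.7] y [-15.8  -1.1  12.7] z [155.5 183.1 210.8] yaw -0.1
wrist green 753 x [ 5.3  8.3 11.3] y [-31.3  10.2  48.1] z [102.3 104.7 106.5] yaw -0.4
wrist white 753 x [-17.4 -14.5 -11.7] y [-31.8  12.   47.8] z [102.3 104.7 106.7] yaw -0.0
wrist post- 0
wrist post+ 1162 x [-25.8  -3.1  20.3] y [61.6 68.3 74.4] z [ 97.9  99.5 100.9] yaw 5.1
wrist orange 4973 x [-10.3  -1.9   6.5] y [-16.7   7.   15.9] z [231.1 266.7 268.1] yaw 0.6
wrist steel 157 x [-4.  -2.6 -1.4] y [11.9 12.4 12.9] z [156.4 189.2 211.1] yaw -4.3
```

The blade sits within about 1 mm of the gap centre, in a 22 mm mouth, and the yaw matches to under 0.5°. I'll check tilt and start down.

```bash
python3 - <<'E'
from h import *
c=np.array([.5247,.213]); a=np.radians(-21.6); ex=np.array([np.cos(a),np.sin(a)]); ey=np.array([-ex[1],ex[0]])
for n in ["scene","side"]:
    z=np.load(n+"1.npz"); P=z["P"]; r=P[...,:2]-c; L=np.stack([r@ex,r@ey,P[...,2]],-1)*1000
    S=cv2.cvtColor(z["im"],cv2.COLOR_RGB2HSV)[...,1]
    p=L[(z["d"]>0)&(S<70)&(abs(L[...,0])<25)&(abs(L[...,1])<25)&(L[...,2]>145)&(L[...,2]<212)]
    print(n,[round(np.degrees(np.polyfit(p[:,2],p[:,i],1)[0]),2) for i in (0,1)],p[:,2].min())
plan([.523,.217,.165],68.4)
E
```

```text
scene [np.float64(0.58), np.float64(0.62)] 152.57199508032647
side [np.float64(0.04), np.float64(0.84)] 151.88757531504803
t [ 0.45 -0.17  6.89] r [-0.08  0.13  0.1 ]
```

{"fn": "step_arm", "kwargs": {"translation": [[-0.2,0,1.0],[-0.2,0,2.5],[-0.2,0,4.0],[-0.2,0,5.0],[-0.2,0,5.0]], "rotation": [[0,0,0],[0,0,0],[0,0,0],[0,0,0],[0,0,0]], "claw": [-1,-1,-1,-1,-1]}}

```text
clock: 5.95
ee_pos: [0.5219, 0.2093, 0.1833]
orientation: [-0.0, 0.827, 0.562, -0.002]
wrist_force: [-0.2, -0.3, -0.6]
width: 0.0176
grip_force: 58.5
```

{"fn": "step_arm", "kwargs": {"translation": [[0.3,0,0.5],[0.3,0,1.0],[0.3,0,1.5],[0.3,0,1.8],[0.3,0,1.8]], "rotation": [[0,0,0],[0,0,0],[0,0,0],[0,0,0],[0,0,0]], "claw": [-1,-1,-1,-1,-1]}}

```text
clock: 6.45
ee_pos: [0.5239, 0.2137, 0.1668]
orientation: [-0.0, 0.827, 0.563, -0.0]
wrist_force: [0.0, -0.2, -0.9]
width: 0.0167
grip_force: 58.5
```

```bash
python3 m.py 2 | grep -v post; python3 - <<'E'
import cv2,numpy as np
a=cv2.imread("pics/scene2.png")[200:330,320:460]; b=cv2.imread("pics/side2.png")[190:350,190:330]
cv2.imwrite("pics/c2.png",np.hstack([cv2.resize(a,(400,371)),cv2.resize(b,(325,371))]))
E
```

```text
[0.52391461 0.21366514 0.16680685] [-6.92166835e-05  8.26773404e-01  5.62534973e-01 -3.72684103e-04] [ 0.02928034 -0.23790095 -0.88352735]
scene green 83 x [ 9.5 12.  14.1] y [-44.8   1.8  46.6] z [102.8 105.7 108.4] yaw -0.2
scene white 90 x [-15.5 -11.   -8. ] y [-46.9  17.1  45.8] z [102.1 104.6 108.2] yaw 0.1
scene orange 127 x [-7.   5.9 38.1] y [-15.7  13.7  15.9] z [160.  186.2 275.5] yaw 28.0
scene steel 115 x [-12.9  16.1  23.3] y [-18.    6.8  11.5] z [162.1 188.3 210.1] yaw 13.8
side green 74 x [ 0.5  6.  10.9] y [-45.8  15.6  45.9] z [102.6 105.1 108.3] yaw -1.0
side white 81 x [-19.8 -16.2 -12.8] y [-46.5   4.1  46.4] z [102.2 105.5 108.7] yaw -0.1
side orange 125 x [-12.8  -8.    7. ] y [-17.6  12.5  16.3] z [160.2 184.3 204. ] yaw -6.6
side steel 109 x [-24.2 -18.   13. ] y [-8.4  6.8 12.7] z [153.7 189.3 209.5] yaw -31.1
wrist green 858 x [ 5.6  8.5 11.5] y [-3.8 24.  48.7] z [102.4 104.7 106.6] yaw -0.1
wrist white 979 x [-17.3 -14.5 -11.2] y [-14.7  20.5  48.5] z [102.2 104.7 106.7] yaw -0.9
wrist orange 5111 x [-9.3 -0.8  7.4] y [-15.7   8.4  16.9] z [165.2 200.4 201.8] yaw 0.6
wrist steel 3388 x [-22.2   7.9  20.7] y [-5.5 11.3 14. ] z [174.5 197.4 211.5] yaw -1.4
```

View pics/c2.png

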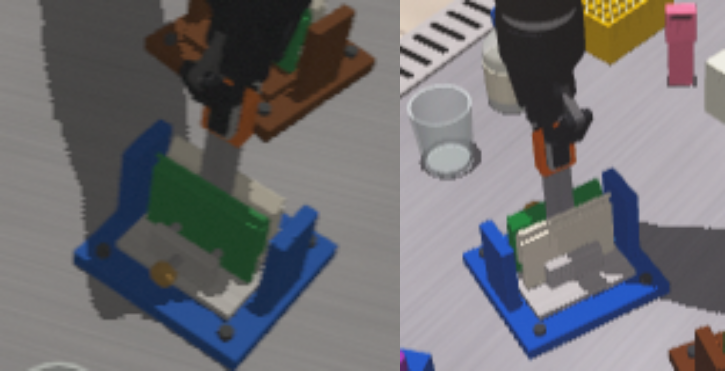

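The blade is between the white and green plates (crop: left about (220,160), right about (560,190)). It is about 2 mm toward green, so I'll nudge it and go down in small steps.

{"fn": "step_arm", "kwargs": {"translation": [[0,-0.15,0],[0,-0.15,0.2],[0,-0.15,0.4],[0,-0.15,0.6],[0,-0.15,0.6]], "rotation": [[0,0,0],[0,0,0],[0,0,0],[0,0,0],[0,0,0]], "claw": [-1,-1,-1,-1,-1]}}

```text
clock: 7.1
ee_pos: [0.5226, 0.2141, 0.1609]
orientation: [-0.0, 0.827, 0.562, -0.0]
wrist_force: [0.4, 0.1, -0.9]
width: 0.0172
grip_force: 58.5
```

{"fn": "step_arm", "kwargs": {"translation": [[0,0,0.1],[0,0,0.2],[0,0,0.2]], "rotation": [[0,0,0],[0,0,0],[0,0,0]], "claw": [-1,-1,-1]}}

```text
clock: 7.4
ee_pos: [0.5228, 0.2142, 0.1592]
orientation: [-0.0, 0.827, 0.562, -0.0]
wrist_force: [0.0, 0.6, -1.1]
width: 0.0172
grip_force: 58.5
```

{"fn": "step_arm", "kwargs": {"translation": [[0,0,0.1],[0,0,0.2],[0,0,0.2]], "rotation": [[0,0,0],[0,0,0],[0,0,0]], "claw": [-1,-1,-1]}}

```text
clock: 7.7
ee_pos: [0.5227, 0.2142, 0.1571]
orientation: [-0.0, 0.827, 0.562, -0.0]
wrist_force: [-0.1, -0.7, -0.2]
width: 0.0171
grip_force: 58.5
```

{"fn": "step_arm", "kwargs": {"translation": [[0,0,0.1],[0,0,0.2],[0,0,0.2]], "rotation": [[0,0,0],[0,0,0],[0,0,0]], "claw": [-1,-1,-1]}}

```text
clock: 8.0
ee_pos: [0.5228, 0.2142, 0.1551]
orientation: [-0.0, 0.827, 0.562, -0.0]
wrist_force: [-0.5, -0.1, -0.0]
width: 0.0177
grip_force: 58.5
```

{"fn": "step_arm", "kwargs": {"translation": [[0,0,0.1],[0,0,0.2],[0,0,0.2]], "rotation": [[0,0,0],[0,0,0],[0,0,0]], "claw": [-1,-1,-1]}}

```text
clock: 8.3
ee_pos: [0.5228, 0.2142, 0.1531]
orientation: [-0.0, 0.827, 0.562, -0.0]
wrist_force: [-0.2, -0.4, -0.3]
width: 0.0171
grip_force: 58.5
```

{"fn": "step_arm", "kwargs": {"translation": [[0,0,0.1],[0,0,0.2],[0,0,0.2]], "rotation": [[0,0,0],[0,0,0],[0,0,0]], "claw": [-1,-1,-1]}}

```text
clock: 8.6
ee_pos: [0.5228, 0.2143, 0.1512]
orientation: [-0.0, 0.827, 0.562, -0.0]
wrist_force: [0.1, 0.4, -1.5]
width: 0.0172
grip_force: 58.5
```

{"fn": "step_arm", "kwargs": {"translation": [[0,0,0.1],[0,0,0.2],[0,0,0.2]], "rotation": [[0,0,0],[0,0,0],[0,0,0]], "claw": [-1,-1,-1]}}

```text
clock: 8.9
ee_pos: [0.5229, 0.2143, 0.1493]
orientation: [-0.0, 0.827, 0.562, 0.0]
wrist_force: [1.8, 0.3, -0.4]
width: 0.0171
grip_force: 58.7
```

{"fn": "step_arm", "kwargs": {"translation": [[0,0,0.1],[0,0,0.2],[0,0,0.2]], "rotation": [[0,0,0],[0,0,0],[0,0,0]], "claw": [-1,-1,-1]}}

```text
clock: 9.2
ee_pos: [0.523, 0.2143, 0.1474]
orientation: [0.0, 0.827, 0.562, 0.0]
wrist_force: [1.0, -0.3, 1.1]
width: 0.0173
grip_force: 58.9
```

{"fn": "step_arm", "kwargs": {"translation": [[0,0,0.1],[0,0,0.2],[0,0,0.2]], "rotation": [[0,0,0],[0,0,0],[0,0,0]], "claw": [-1,-1,-1]}}

```text
clock: 9.5
ee_pos: [0.5231, 0.2144, 0.1455]
orientation: [0.0, 0.827, 0.562, 0.0]
wrist_force: [-0.2, 0.7, 3.3]
width: 0.0172
grip_force: 59.2
```

Contact has built at about 1 N/mm, and the push is now about 4 N. Another 2 mm.

{"fn": "step_arm", "kwargs": {"translation": [[0,0,0.1],[0,0,0.2],[0,0,0.2],[0,0,0.2]], "rotation": [[0,0,0],[0,0,0],[0,0,0],[0,0,0]], "claw": [-1,-1,-1,-1]}}

```text
clock: 9.9
ee_pos: [0.5232, 0.2144, 0.1436]
orientation: [0.0, 0.827, 0.562, 0.0]
wrist_force: [0.6, -0.1, 4.7]
width: 0.0174
grip_force: 59.5
```

{"fn": "step_arm", "kwargs": {"translation": [[0,0,0],[0,0,0],[0,0,0]], "rotation": [[0,0,0],[0,0,0],[0,0,0]], "claw": [-1,-1,-1]}}

```text
clock: 10.2
ee_pos: [0.5232, 0.2144, 0.1437]
orientation: [0.0, 0.827, 0.562, 0.0]
wrist_force: [0.3, -0.5, 5.2]
width: 0.0176
grip_force: 59.5
```

```bash
python3 m.py 3 | egrep "^ ?\[|orange|green|white"; python3 -c "
from h import *
for i in range(4):
    robot.grab_frame('side'); s=robot.sense(); print(s['ee_pos'],s['wrist_force'],s['ft_torque'])"
```

```text
[0.52316907 0.21442004 0.14365334] [7.40881001e-05 8.26821043e-01 5.62464925e-01 4.05886237e-04] [ 0.28324758 -0.5175992   5.21696526]
scene green 82 x [ 9.4 12.1 15.1] y [-46.1   2.8  46.6] z [102.4 105.6 108.5] yaw -0.3
scene white 99 x [-15.3 -11.1  -6.7] y [-48.2  17.4  47.1] z [102.1 104.5 108.3] yaw -0.1
scene orange 110 x [-7.3  5.3 38.4] y [-27.9  13.8  16.3] z [142.4 169.1 305.7] yaw 29.7
side green 76 x [ 3.   7.1 11. ] y [-47.1  19.6  47. ] z [102.2 104.8 107.9] yaw -0.4
side white 85 x [-19.5 -16.5 -13.1] y [-46.    2.4  47.2] z [102.5 105.7 108.3] yaw -0.6
side orange 111 x [-18.3  -9.5   4.6] y [-17.1  13.2  16.8] z [141.3 161.7 195. ] yaw -6.7
wrist green 989 x [ 6.   9.2 11.9] y [-2.7 25.7 48.7] z [102.3 104.7 106.5] yaw 0.6
wrist white 1063 x [-17.6 -14.6 -11.3] y [-4.6 24.6 48.8] z [102.3 104.7 106.6] yaw -0.7
wrist orange 4988 x [-10.5  -2.    6.2] y [-15.6   8.1  17. ] z [145.4 176.8 178.2] yaw 0.5
[0.52317936 0.21441231 0.14364992] [-0.49047913  1.17281359  6.0966333 ] [ 0.01902157 -0.00344831 -0.05170466]
[0.52316781 0.21442911 0.14362357] [ 0.05404377 -0.33300846  5.2569986 ] [ 0.01860166 -0.07678081 -0.04964848]
[0.52316384 0.21440017 0.14362181] [ 1.08032526 -0.63728382  5.31697716] [ 0.05095986 -0.05560492 -0.07136677]
[0.5231751  0.21443438 0.14365783] [0.86411324 0.30819157 4.29480847] [-0.00904282 -0.038636   -0.05581907]
```

The push is steady at about 6 N (5.2 N plus the 0.8 N carried weight). The blade is upright, gripped and about 44 mm deep. Handing in.

```bash
python3 -c "
from rig import robot
print(robot.hand_in())"
```

```text
the job is handed in; nothing more can be done
None
```

The orange blade is out of the rack and upright between the white and green plates, about 44 mm below the mouth at a steady push of about 6 N. It is still gripped by its handle, and the job is handed in.

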